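# Peel the empty component tray off the stuck stack and present it to the code reader

### The job

Slide the transport lock of the tray holder all the way to its open end stop, then take the empty top tray by its corner lug and peel it off the loaded tray it sticks to: raise the lug corner by about 25 mm while the opposite corner still rests down in the nest, pause there for a moment, then lift the whole tray free, leaving the loaded tray in the holder and the board, bottle and screwdriver where they are. Present the tray to the code reader: hold it level, its middle over the reader's window and about 100 mm above it, touching nothing but the gripper, and finish while still holding it there, without putting it down or letting go.

Things in the scene. Friction and masses are not known exactly. Their poses are not given: they have to be found in the camera images.
- holder: Fixed aluminium base plate, 262 x 180 x 12 mm, that carries the tray stack; its yaw varies. Origin on the work surface under the middle of the stack; x away from the lock track, y along the lock's sliding direction, z up. Low lips keep the loaded tray in place. The lock track runs along y at x = -131 mm. With the stack seated, the top tray's frame is parallel to this one, straight above it.
- lock (a joint): Transport lock on the holder: slides along the holder's +y (to the left as seen from the robot; the lock is on the robot's side of the stack), 0 = fully locked, 0.060 m = open end stop; starts between 0 and 0.010. About 1.5 N of friction; stays where it is left. Its steel keeper (26 mm wide along y) lies 2.5 mm above a 26 mm wide ear on the front edge of the top tray, and holds it down until the lock is some 31 mm along.
- lock_grip (a point): Middle of the upright black grip of the lock, 82 mm above the work surface: a block 18 mm along the holder's x, 20 mm along y (the sliding direction), reaching from 59 to 101 mm above the work surface. Free on both its y sides. Axes as the holder's. The top tray's ear comes to within 3 mm of the carriage under the grip, below 65 mm height, so do not reach lower than that beside it on the tray side.
- lower_tray: Loaded tray (black plastic with heat sinks, 0.9 kg, 190 x 140 x 40 mm), loose, standing on the holder plate between its lips. Origin under its middle, 12 mm above the work surface. Spring nubs in its long walls grip the body of the top tray (about 1 N of friction each, four of them), over the first 8 mm of lift. It must stay in the holder.
- tray_centre (a point): Middle of the top tray, 8 mm above its underside: empty grey formed tray, about 0.12 kg, rim 190 mm (its x) x 140 mm (its y), 16 mm high, of which the lower 12 mm (164 x 114 mm body) sit inside the loaded tray with 4 mm play all round. The axes are the tray's, z up. Seated, this point is 48 mm, and the rim's top 56 mm, above the work surface.
- tray_lug (a point): Gripping point of the upright lug on the far right corner of the top tray (as seen from the robot), at (80, -55, 34) mm from tray_centre in the tray's axes, 82 mm above the work surface when seated. The lug is a flat fin 10 mm thick, 34 mm wide, standing 40 mm above the rim (to 96 mm above the work surface); its thickness runs diagonally, along the tray's (1, -1, 0) direction; this point is 14 mm below its top and 26 mm above the rim. Axes as the tray's.
- tray_far_corner (a point): Point in the rim at the corner opposite the lug, at (-90, 65, 6) mm from tray_centre in the tray's axes; 54 mm above the work surface when seated.
- reader_window (a point): Middle of the glass window on top of the code reader, a fixed grey box 160 x 150 x 35 mm; the point is 36.5 mm above the work surface, z up. The window is 84 x 74 mm.
- board: Bystander: green circuit board 100 x 80 mm on four 25 mm standoffs, 38 mm high overall, loose; origin on the work surface under its middle.
- flux: Bystander: small bottle, 48 mm across, 110 mm high, loose; origin at the middle of its underside.
- driver: Bystander: screwdriver lying on the bench, loose; origin under it.
Not all that is in view belongs to the job. Leave any blue or purple look-alike of the part that bears reader_window alone.

How it is judged:
By the outcome, as a careful person would: the job done as asked, in the order asked, and still so for the second after the job is handed in, while the arm keeps its last pose, push and grip.
It also fails if it takes over 54 s, if anything falls off the work surface, if the arm or the gripper's body presses on something with over 40 N, if the wrist force passes 120 N, or if a joint passes its speed limit or range.

### The arm

A 6-joint arm with a two-finger parallel gripper is mounted at the origin on the work surface. World frame = base frame: x ahead of the robot, y to its left, z up, the work surface at z = 0. Lengths are in mm, angles in rad, forces in N, time in s.
With the tool pointing down it reaches from about 400 to 825 mm from the base axis. Payload 7 kg.
Tool frame: the origin (TCP) lies at the very end of the fingers, on their centre line; the grasp point (between the pads) lies 19 mm behind it; z points along the fingers, y is the direction in which the jaws open and shut (so a half turn about z gives the same grasp; the last joint's range is limited). The gripper opens to 88 mm and grips with 3 to 60 N. Pads are 19 mm wide; open, the fingers measure 130 mm over their backs; the gripper's body (78 mm by 193 mm) begins 47 mm behind the grasp point.
Start: joints at [-0.926, 0.359, 0.012, 0, -1.224, -0.288], TCP at [235.735, -632.475, 226.561] pointing down, gripper open.
Joint ranges: [-3.07, 3.07], [-1.43, 2.12], [-1.02, 1.25], [-3.03, 1.67], [-3.05, -0], [-3.03, 3.03]. Speed limits (rad/s): [2.39, 2.39, 3.01, 3.14, 3.14, 3.14].

### API

Orientations are given as a unit quaternion [x, y, z, w].
In Python, from plant import bot gives the robot as it stands. Calls block until the motion is done:
- bot.move_ptp(position, orientation): joint-space move of the TCP to a pose.
- bot.line_to(position, velocity=150, ori=None): straight line of the TCP; ori=None keeps the orientation; velocity is the mean speed in mm/s.
- bot.move_joints(angles): joint-space move.
- bot.move_gripper(opening, force=None): finger opening in mm; force is the grip in N (None keeps the last); returns when the fingers have stopped.
- bot.pause(seconds).
- bot.solve_ik(position, orientation): joint angles nearest the present ones, or None.
- bot.read_state(): the state.
- bot.camera(name): name is "side" or "top"; returns the picture (384x512x3 uint8, red, green, blue); there is no depth.
- bot.get_calibration(name): a dict with "fx", "fy", "cx", "cy" (pixels), "view" (4x4, takes a point from world to camera coordinates). Camera axes: x right, y up, looking along -z (the intrinsics and any distortion apply to the point x, -y, -z); pixel columns grow to the right and rows downward; lengths in mm; the calibration is good to about 2 mm. A picture is of the moment at which its call begins. get_calibration takes no time and is no camera call.
A pose or a line that the arm cannot do raises bot.Unreachable and nothing moves.
- bot.close_job(): hands the job in, once; it reports no verdict.
The state is a dict: "t": time; "joint_pos": joint angles; "qvel": joint speeds; "tau": joint torques, N m; "tcp_pos": TCP position; "eef_rot": TCP orientation; "contact_force": force on the tool from outside, world axes, zero at the start; "moment": the same for the moment, N m; "width": finger opening in mm.
Only numpy, scipy, OpenCV 4.12 (cv2) and the standard library are available. Lean on these libraries where they do the work, as an engineer would, in place of code of your own. Each camera call takes 0.05 s, during which the arm holds its last target. There are 200 camera calls.

## Working session

There is one attempt and no reset: what is moved stays moved. The work goes in short steps, each a Python script; the robot and the scene stay as the last script left them, time stands still between calls to the robot, and variables do not carry over. Pictures are saved under pics/ and viewed, about 8 in all and at most 12, crops included, and the job is handed in when it is done.

```bash
ls; mkdir -p pics
python3 - <<'E'
from plant import bot
import cv2
for n in("side","top"):
    cv2.imwrite(f"pics/{n}0.png",bot.camera(n)[...,::-1]); c=bot.get_calibration(n); print(n,c)
s=bot.read_state();print(s['t'],s['eef_rot'],s['contact_force'],s['width'])
E
```

```text
pics
side {'fx': 414.1102408835067, 'fy': 414.1102408835067, 'cx': 254.1868779279954, 'cy': 190.91832713000733, 'view': array([[-9.80622883e-01, -1.94743904e-01, -2.12972663e-02,
         5.57551186e+02],
       [ 1.20452947e-01, -6.85101283e-01,  7.18420016e-01,
        -1.08548240e+02],
       [-1.54498703e-01,  7.01933789e-01,  6.95283472e-01,
        -1.27957342e+03],
       [ 0.00000000e+00,  0.00000000e+00,  0.00000000e+00,
         1.00000000e+00]])}
top {'fx': 497.27499892032563, 'fy': 497.27499892032563, 'cx': 243.08689160868104, 'cy': 193.26966683410103, 'view': array([[-1.25302746e-02, -9.99673697e-01, -2.22596381e-02,
         4.78185114e+01],
       [ 9.94322714e-01, -1.48094865e-02,  1.05370868e-01,
        -5.74664442e+02],
       [-1.05666139e-01, -2.08129379e-02,  9.94183830e-01,
        -1.71316756e+03],
       [ 0.00000000e+00,  0.00000000e+00,  0.00000000e+00,
         1.00000000e+00]])}
0.1 [-1.77402510e-01  9.84138089e-01  7.30939325e-04 -1.91017725e-04] [ 0.56088969 -0.13349531  0.45950262] 87.61649672250792
```

View pics/top0.png

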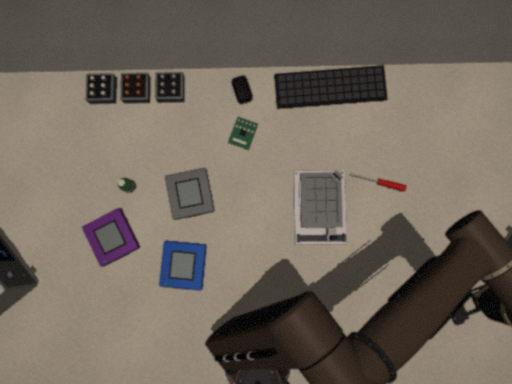

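View pics/side0.png

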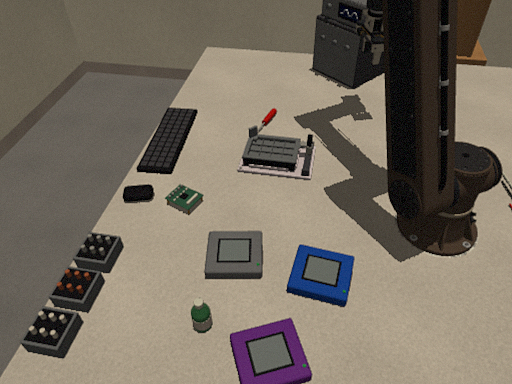

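```bash
cat > h.py <<'E'
import numpy as np, cv2
from plant import bot
from scipy.spatial.transform import Rotation as R
def ray(n,u,v):
    c=bot.get_calibration(n);V=c['view'];d=V[:3,:3].T@np.array([(u-c['cx'])/c['fx'],-(v-c['cy'])/c['fy'],-1.])
    return -V[:3,:3].T@V[:3,3],d
def plane(n,u,v,z):
    o,d=ray(n,u,v);return (o+d*(z-o[2])/d[2])
def proj(n,p):
    c=bot.get_calibration(n);q=c['view'][:3,:3]@np.asarray(p,float)+c['view'][:3,3]
    return c['cx']-c['fx']*q[0]/q[2], c['cy']+c['fy']*q[1]/q[2]
def crop(n,u,v,w,h,s):
    im=bot.camera(n)[...,::-1];u,v=int(u),int(v)
    return cv2.resize(im[v:v+h,u:u+w],None,fx=s,fy=s,interpolation=cv2.INTER_CUBIC)
E
python3 - <<'E'
from h import *
a=crop("top",285,160,70,92,6); b=crop("side",230,115,95,70,4)
im=np.zeros((560,800,3),np.uint8); im[:552,:420]=a; im[:280,420:800]=b
cv2.imwrite("pics/c1.png",im)
im=bot.camera("top")
hsv=cv2.cvtColor(im,cv2.COLOR_RGB2HSV)
# bright plate mask
sub=im[160:252,285:355].astype(int)
print(im[205,298],im[205,290],im[238,300],im[180,180],im[150,180])
for n,(x0,y0,x1,y1) in {"top":(155,155,225,230),"side":(195,220,275,290)}.items():
    im=bot.camera(n); g=im.astype(int)[y0:y1,x0:x1]
    m=((g.sum(2)<330)).astype(np.uint8)
    cs,_=cv2.findContours(m,cv2.RETR_EXTERNAL,cv2.CHAIN_APPROX_NONE);c=max(cs,key=cv2.contourArea)
    r=cv2.minAreaRect(c);print(n,r[0][0]+x0,r[0][1]+y0,r[1:]); 
    M=cv2.moments(c);u,v=M['m10']/M['m00']+x0,M['m01']/M['m00']+y0;print(u,v,plane(n,u,v,36))
E
```

```text
[163 153 146] [149 137 119] [59 56 57] [83 79 74] [155 141 125]
top 189.6153907775879 193.57691955566406 ((46.479515075683594, 43.733890533447266), 78.69007110595703)
189.5267500434254 193.50364773319438 [576.69571341 227.60460274  36.        ]
side 232.99999618530273 254.49999618530273 ((57.99999237060547, 46.99999237060547), -0.0)
234.06644732597897 255.0398038836204 [577.06776314 245.51198735  36.        ]
```

View pics/c1.png

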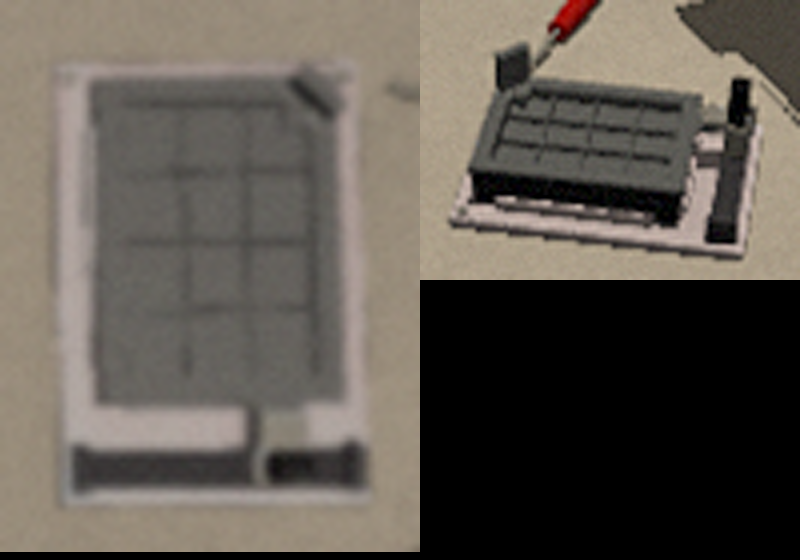

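Run:
```python
from h import *
T=lambda u,v,z: plane("top",285+(u+.5)/6-.5,160+(v+.5)/6-.5,z)
S=lambda u,v,z: plane("side",230+(u-420+.5)/4-.5,115+(v+.5)/4-.5,z)
print("cam",ray("top",0,0)[0],ray("side",0,0)[0])
for n,p in dict(rimFL=(92,80,56),rimBL=(98,403,56),rimBR=(345,402,56),plTL=(58,66,12),plTR=(355,66,12),plBL=(62,503,12),plBR=(368,500,12),lug=(313,92,96),grip=(290,465,101)).items(): print(n,T(*p).round(1))
for n,p in dict(rimFL=(473,168,56),rimBL=(688,190,56),rimBR=(702,96,56),lugtop=(512,47,96),gripTop=(741,82,101),plTL=(452,221,12),plBL=(742,253,12)).items(): print(n,S(*p).round(1))
# reader window
for n,(x0,y0,x1,y1) in {"top":(155,155,225,230),"side":(195,220,275,290)}.items():
    im=bot.camera(n)[y0:y1,x0:x1]; im=cv2.resize(im,None,fx=4,fy=4,interpolation=cv2.INTER_CUBIC); g=cv2.cvtColor(im,cv2.COLOR_RGB2GRAY)
    cv2.imwrite(f"pics/r_{n}.png",g)
    m=(g<60).astype(np.uint8)
    cs,h=cv2.findContours(m,cv2.RETR_EXTERNAL,cv2.CHAIN_APPROX_NONE)
    for c in cs:
        if cv2.contourArea(c)>2000:
            c=cv2.convexHull(c); M=cv2.moments(c)
            u,v=(M['m10']/M['m00']+.5)/4-.5+x0,(M['m01']/M['m00']+.5)/4-.5+y0
            print(n,cv2.contourArea(c)/16,cv2.minAreaRect(c)[1:],plane(n,u,v,36.5).round(1))
```

```text
cam [ 390.97728416    3.63637276 1764.82080501] [362.12997254 932.38897256 979.52379165]
rimFL [ 640.5 -158.3   56. ]
rimBL [ 454.4 -157.1   56. ]
rimBR [ 453.1 -297.5   56. ]
plTL [ 655.6 -142.6   12. ]
plTR [ 652.9 -317.7   12. ]
plBL [ 398.1 -138.9   12. ]
plBR [ 397.6 -316.7   12. ]
lug [ 625.9 -278.3   96. ]
grip [ 417.1 -258.1  101. ]
rimFL [ 640.2 -162.9   56. ]
rimBL [ 451.1 -165.2   56. ]
rimBR [ 454.8 -300.2   56. ]
lugtop [ 630.2 -291.6   96. ]
gripTop [ 418.9 -266.2  101. ]
plTL [ 656.  -139.6   12. ]
plBL [ 399.1 -141.5   12. ]
side 358.15625 ((26.90339469909668, 226.9525604248047), 89.229248046875) [563.4 311.3  36.5]
side 807.75 ((96.0, 139.0), 90.0) [581.7 229.2  36.5]
```

```bash
cat >> h.py <<'E'
C=np.array([547.5,-229.,0]); YAW=-0.01
def down(yjaw):  # tool-down orientation with jaw direction angle yjaw (world, rad)
    y=np.array([np.cos(yjaw),np.sin(yjaw),0]);z=np.array([0,0,-1.]);return R.from_matrix(np.c_[np.cross(y,z),y,z])
def best(p,yj):  # jaw half-turn with smaller wrist travel
    q0=np.array(bot.read_state()['joint_pos']);o=[]
    for a in(yj,yj+np.pi):
        q=bot.solve_ik(list(p),down(a).as_quat().tolist())
        if q is not None:o.append((abs(np.array(q)-q0).max(),a,q))
    return min(o,key=lambda t:t[0])
def st(tag=""):
    s=bot.read_state();print(tag,round(s['t'],2),np.round(s['tcp_pos'],1),np.round(s['contact_force'],1),np.round(s['moment'],2),round(s['width'],1));return s
E
python3 - <<'E'
from h import *
p=np.array([416.5,-258,160]); d,a,q=best(p,np.pi/2+YAW); print(d,a,np.round(q,2))
ori=down(a).as_quat().tolist()
print(best([627,-285,160],-np.pi/4+YAW)); print(best([659,174,150],-np.pi/4+YAW))
bot.move_ptp(p.tolist(),ori); st("above")
bot.line_to([416.5,-258,74],120); st("down")
bot.move_gripper(20.0 if False else 0,8); s=st("gripped")
cv2.imwrite("pics/c2.png",np.hstack([cv2.resize(crop("top",275,160,100,100,1),(400,400)),cv2.resize(crop("side",215,90,130,130,1),(400,400))]))
E
```

```text
1.1403220790177053 1.5607963267948965 [-0.15  0.11 -0.48  0.   -0.98 -1.43]
(np.float64(0.7814542469006105), 2.346194490192345, array([-0.14441414,  0.42431524, -0.04339144,  0.        , -1.10308965,
       -0.65098402]))
(np.float64(1.4692696854510852), 2.346194490192345, array([ 0.5434013 ,  0.42102302, -0.07299033,  0.        , -1.07678297,
       -1.33879946]))
above 2.0 [ 416.7 -258.5  160.2] [-0.3  0.4 -0.1] [-0.03  0.02 -0.04] 87.4
down 2.87 [ 416.9 -258.3   74.5] [0.5 0.  0.4] [-0.  0. -0.] 87.7
gripped 3.93 [ 416.5 -258.1   74. ] [-0.1 -0.9 -0.7] [-0.51 -0.04  0.05] 19.8
```

View pics/c2.png

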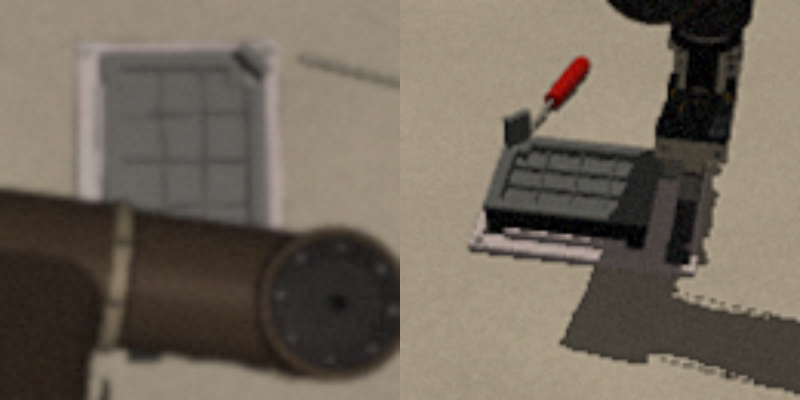

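The grip is held (width 19.8 mm; pads on the block at side-crop pixel ~(690,160)). Next I slide it.

Run:
```python
from h import *
s=st(); p0=np.array(s['tcp_pos']); u=np.array([-np.sin(YAW),np.cos(YAW),0])
bot.line_to((p0+46*u).tolist(),60); st("46")
for d in range(48,80,2):
    bot.line_to((p0+d*u).tolist(),40); s=st(d)
    if s['contact_force'][1]<-7: break
```

```text
4.03 [ 416.5 -258.1   74. ] [ 0.  -1.8 -0.6] [-0.57  0.04  0.11] 19.8
46 4.95 [ 416.7 -211.9   74. ] [-3.2  0.8  2.7] [0.6  0.84 0.07] 19.9
48 5.2 [ 416.7 -210.2   74. ] [-2.5  0.8  2.6] [0.23 1.09 0.07] 19.8
50 5.45 [ 416.7 -208.2   73.9] [-3.5 -1.4  2.3] [-0.35  1.29  0.12] 20.0
52 5.7 [ 416.7 -206.    73.9] [-4.  -0.6  3. ] [-0.26  1.49  0.07] 20.4
54 5.95 [ 416.8 -203.9   73.9] [-5.1 -0.1  3.9] [0.04 1.75 0.07] 20.2
56 6.2 [ 416.8 -203.6   74. ] [ -4.1 -15.6  -1. ] [-5.35  1.33 -0.02] 19.9
```

```bash
sed -i 's/YAW=-0.01/YAW=-0.005/' h.py
python3 - <<'E'
from h import *
bot.move_gripper(50,8); p=np.array(st()['tcp_pos']); p[2]=150; bot.line_to(p.tolist(),200)
L=C+R.from_euler('z',YAW).apply([80,-55,0]); print("lug",L)
d,a,q=best([L[0],L[1],150],-np.pi/4+YAW)
bot.move_ptp([L[0],L[1],150],down(a).as_quat().tolist()); st("above lug")
cv2.imwrite("pics/c3.png",np.hstack([cv2.resize(crop("top",285,160,80,100,1),(400,500),interpolation=2),cv2.resize(crop("side",230,80,80,100,1),(400,500),interpolation=2)]))
E
```

```text
6.92 [ 417.1 -202.    74. ] [ 0.1 -0.4 -0. ] [-0.01 -0.06 -0.02] 49.7
lug [ 627.22400115 -284.39931083    0.        ]
above lug 8.36 [ 626.  -284.   148.6] [-0.3  0.   1. ] [0.06 0.06 0.01] 49.8
```

View pics/c3.png

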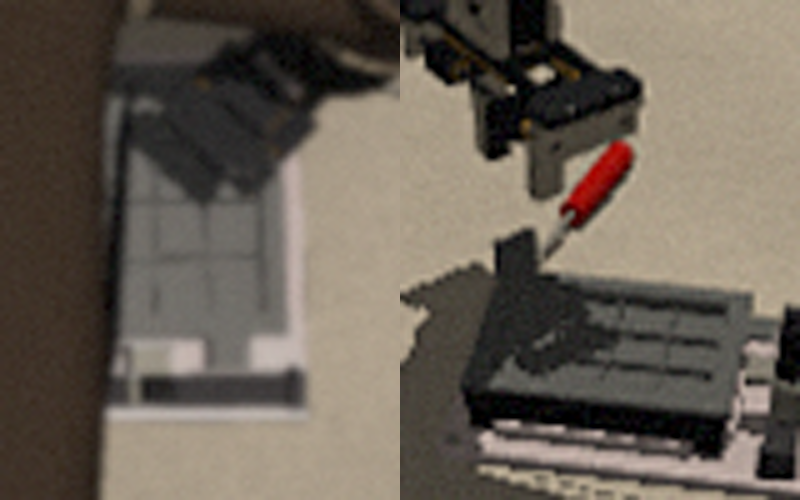

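Run:
```python
from h import *
s=bot.read_state(); L=C+R.from_euler('z',YAW).apply([80,-55,0])
bot.line_to([L[0],L[1],75],120); bot.line_to([L[0],L[1],65],40); bot.pause(.2); st("down")
bot.move_gripper(0,6); bot.pause(.3); s=st("closed")
j=R.from_quat(s['eef_rot']).as_matrix()[:,1]; print("jaw",j.round(3),"force along",np.dot(s['contact_force'],j).round(2))
cv2.imwrite("pics/c4.png",np.hstack([cv2.resize(crop("top",285,160,80,100,1),(400,500),interpolation=2),cv2.resize(crop("side",230,80,80,100,1),(400,500),interpolation=2)]))
```

```text
down 9.83 [ 627.4 -284.4   65.2] [-0.4 -0.2  0.5] [ 0.05  0.06 -0.  ] 50.2
closed 10.86 [ 627.4 -284.7   65.2] [ 1.1 -3.7 -0.5] [-1.31 -0.61  0.08] 10.6
jaw [-0.704  0.711 -0.001] force along -3.43
```

View pics/c4.png

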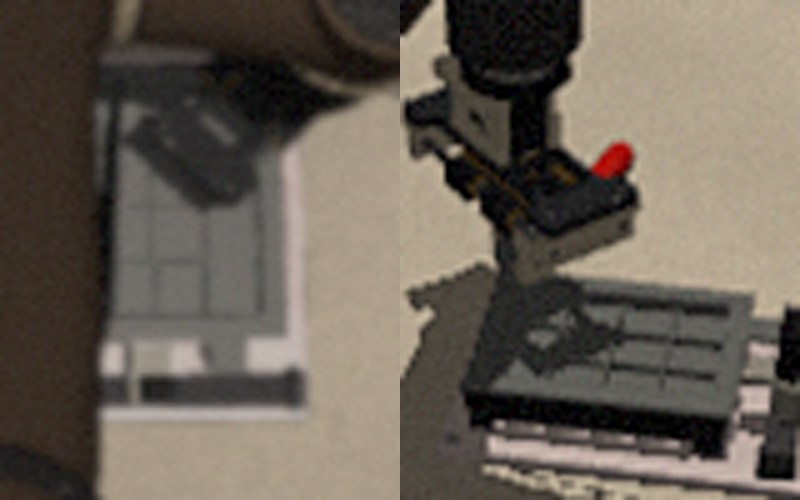

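Run:
```python
from h import *
s=bot.read_state(); j=R.from_quat(s['eef_rot']).as_matrix()[:,1]; j[2]=0
p=np.array([627.22,-284.4,65.])
for k in range(5):
    f=np.dot(s['contact_force'],j)
    if abs(f)<1: break
    p=p+0.7*np.sign(f)*j; bot.line_to(p.tolist(),20); bot.pause(.15); s=st(round(f,2))
print(p)
bot.move_gripper(0,40); bot.pause(.3); s=st("tight"); print(np.dot(s['contact_force'],j))
```

```text
-3.81 11.36 [ 627.5 -284.8   65. ] [-0.2 -2.4  2.1] [-0.74 -0.09  0.07] 9.8
-1.52 11.76 [ 627.7 -285.1   65. ] [-1.9  1.9  4.4] [0.48 1.22 0.08] 10.0
2.7 12.16 [ 627.8 -285.    65. ] [-2.7 -0.9  3.3] [-0.31  0.62  0.09] 10.2
1.23 12.56 [ 627.7 -284.6   65. ] [ 1.3 -3.7  0.4] [-1.13 -0.43  0.07] 9.7
-3.53 12.96 [ 627.7 -284.8   65. ] [-0.6 -0.3  2.1] [-0.29  0.    0.12] 10.0
[ 627.71251322 -284.89742396   65.        ]
tight 13.47 [ 627.7 -284.8   65. ] [-0.7  0.   2.6] [-0.01  0.25  0.21] 9.9
0.5294515922810383
```

Run:
```python
from h import *
p0=np.array([627.71,-284.9,65.]); R0=R.from_quat(bot.read_state()['eef_rot'])
Rz=R.from_euler('z',YAW); P=np.r_[(p0+Rz.apply([-175,125,0]))[:2],52.]
d=Rz.apply([170,-120,0]);d/=np.linalg.norm(d);a=np.cross(d,[0,0,1])
np.savez("peel.npz",p0=p0,R0=R0.as_quat(),P=P,a=a)
for th in np.linspace(0,.117,7)[1:]:
    Q=R.from_rotvec(a*th); bot.line_to((P+Q.apply(p0-P)).tolist(),25,(Q*R0).as_quat().tolist()); st(round(th,3))
bot.pause(1.0); st("paused")
cv2.imwrite("pics/c5.png",np.hstack([cv2.resize(crop("top",285,160,80,100,1),(400,500),interpolation=2),cv2.resize(crop("side",230,80,80,100,1),(400,500),interpolation=2)]))
```

```text
0.02 13.79 [ 627.2 -284.7   69.3] [-1.2 -2.7 -0.4] [-0.76  0.04  0.09] 9.8
0.039 14.11 [ 627.1 -284.4   73.9] [-0.2 -2.4  1.5] [-0.52  0.27  0.14] 9.7
0.058 14.43 [ 626.8 -284.    77.7] [ 1.2 -1.1 -2.6] [-0.48 -0.01  0.15] 9.9
0.078 14.74 [ 626.3 -283.8   82. ] [ 0.7 -1.2 -1.7] [-0.45  0.06  0.1 ] 9.9
0.098 15.06 [ 625.8 -283.5   86.2] [ 0.5 -1.5 -1.9] [-0.39  0.2   0.21] 9.7
0.117 15.38 [ 625.3 -283.1   90.4] [-0.5 -1.8 -0.7] [-0.34  0.22  0.07] 9.8
paused 16.38 [ 625.3 -283.1   90. ] [ 0.  -1.2 -1.5] [-0.26  0.27  0.11] 9.7
```

View pics/c5.png

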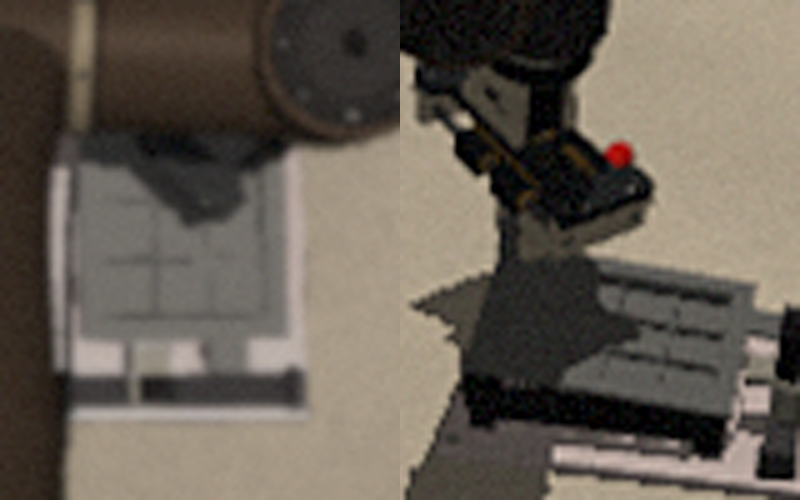

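Run:
```python
from h import *
z=np.load("peel.npz"); Q=R.from_rotvec(z['a']*.117); p=z['P']+Q.apply(z['p0']-z['P'])
for dz in (4,8,14,24,40,70):
    bot.line_to((p+[0,0,dz]).tolist(),30 if dz<20 else 60); st(dz)
bot.pause(.3);st("up")
cv2.imwrite("pics/c6.png",np.hstack([cv2.resize(crop("top",285,160,80,100,1),(400,500),interpolation=2),cv2.resize(crop("side",230,80,80,100,1),(400,500),interpolation=2)]))
```

```text
4 16.76 [ 625.4 -283.    94.3] [ 0.   0.7 -1.3] [ 0.2   0.33 -0.06] 9.8
8 17.04 [ 625.5 -283.1   98.3] [ 0.9  0.8 -0.7] [0.21 0.33 0.05] 9.7
14 17.39 [ 625.5 -283.2  104.4] [-0.3  0.1 -1.6] [0.2  0.33 0.  ] 9.4
24 17.71 [ 625.7 -283.2  114.8] [-0.4 -0.6 -2.1] [0.27 0.32 0.02] 9.8
40 18.12 [ 625.6 -283.2  130.7] [ 0.4 -0.1 -0.9] [ 0.25  0.32 -0.06] 9.5
70 18.77 [ 625.2 -283.1  160.1] [ 0.5 -0.2 -1. ] [0.26 0.38 0.08] 9.7
up 19.07 [ 625.1 -283.1  159.6] [-1.1  0.2 -2.2] [ 0.22  0.35 -0.01] 9.3
```

View pics/c6.png

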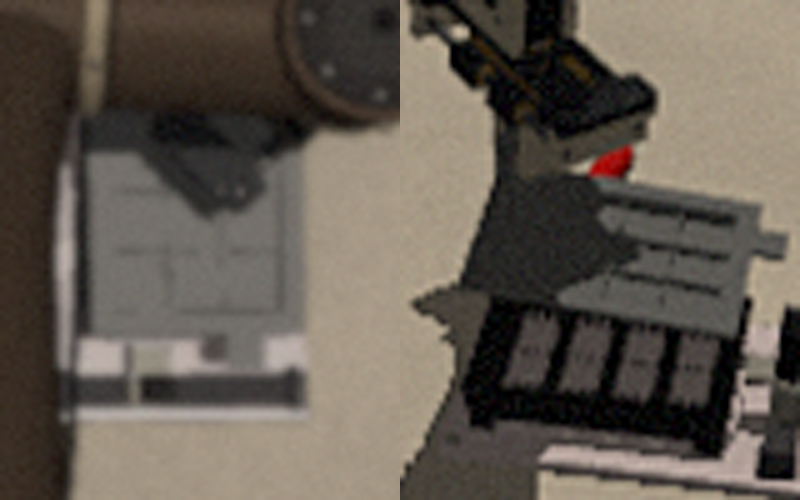

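Run:
```python
from h import *
z=np.load("peel.npz"); R0=z['R0'].tolist(); off=z['p0']-[547.5+.4,-229.5,48]
off=np.r_[R.from_euler('z',YAW).apply([80,-55,0])[:2],17.]
bot.line_to([627,-284,230],120,R0); st("level")
t=np.array([580,229.5,136.5])+off
bot.line_to([t[0],t[1],230],170); st()
bot.line_to(t.tolist(),60); bot.pause(.5); s=st("there"); print(t)
cv2.imwrite("pics/top9.png",bot.camera("top")[...,::-1]);cv2.imwrite("pics/side9.png",bot.camera("side")[...,::-1])
a=cv2.imread("pics/top9.png")[130:250,130:360]; b=cv2.imread("pics/side9.png")[130:300,130:360]
im=np.zeros((560,690,3),np.uint8); im[:240,:460]=cv2.resize(a,(460,240)); im[240:560,:433]=cv2.resize(b,(433,320)); 
cv2.imwrite("pics/c7.png",np.vstack([cv2.resize(cv2.imread("pics/top9.png")[120:260,110:350],None,fx=2,fy=2),cv2.resize(cv2.imread("pics/side9.png")[140:300,150:390],None,fx=2,fy=2)]))
```

```text
level 19.91 [ 626.5 -283.8  229. ] [-1.1 -0.  -1.4] [-0.05 -0.05  0.02] 9.6
 22.76 [659.8 173.6 230.1] [ 0.5  0.5 -1.1] [-0.07 -0.03  0.02] 9.6
there 24.68 [659.7 174.1 153.5] [-0.2 -1.2 -0.6] [-0.1  -0.03 -0.02] 9.3
[659.72400115 174.10068917 153.5       ]
```

View pics/c7.png

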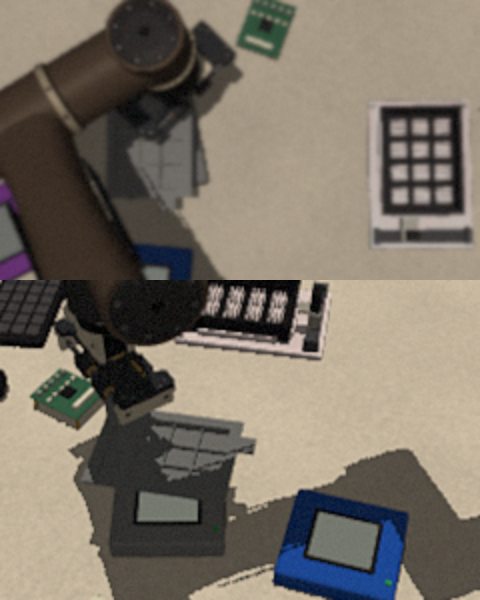

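View pics/side9.png

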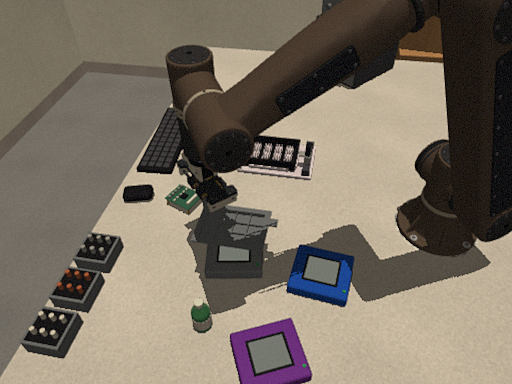

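Run:
```python
from h import *
Rz=R.from_euler('z',YAW);c=np.array([580,229.5,136.5])
for n in("side","top"):
    im=cv2.imread(f"pics/{n}9.png"); k=8
    x0,y0=(195,200) if n=="side" else (155,165)
    g=cv2.resize(im[y0:y0+60,x0:x0+90 if n=="side" else x0+60],None,fx=k,fy=k,interpolation=2); g=cv2.convertScaleAbs(g,alpha=1.7)
    for q in [(-95,70,8),(-95,-70,8),(95,70,8),(95,-70,8)]:
        u,v=proj(n,c+Rz.apply(q)); print(n,q,round(u,1),round(v,1)); cv2.circle(g,(int((u-x0+.5)*k),int((v-y0+.5)*k)),5,(0,0,255),1)
    cv2.imwrite(f"pics/z_{n}.png",g)
a=cv2.imread("pics/z_side.png");b=cv2.imread("pics/z_top.png")
cv2.imwrite("pics/c8.png",np.hstack([cv2.resize(a,(480,320)),cv2.resize(b,(320,320))]))
```

```text
side (-95, 70, 8) 262.2 251.2
side (-95, -70, 8) 271.6 211.2
side (95, 70, 8) 190.1 240.4
side (95, -70, 8) 205.4 202.4
top (-95, 70, 8) 163.2 218.1
top (-95, -70, 8) 205.9 217.7
top (95, 70, 8) 163.7 160.8
top (95, -70, 8) 205.9 160.3
```

View pics/c8.png

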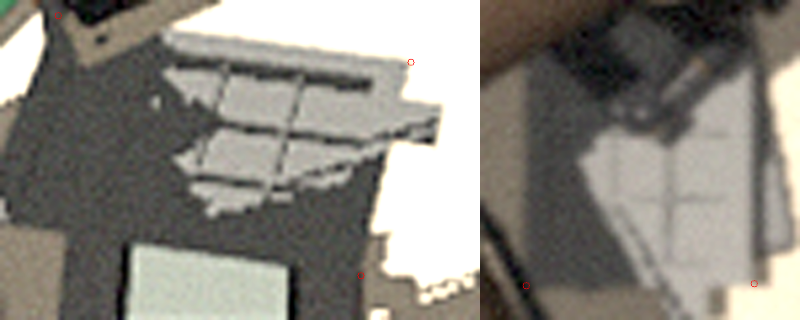

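Run:
```python
from h import *
st("final"); bot.close_job()
```

```text
final 24.78 [659.7 174.1 153.5] [-0.2 -0.2 -1.7] [-0.03 -0.09  0.02] 10.1
the job is handed in; nothing more can be done
```

The job is handed in at 24.8 s of the 54 s allowed, with the arm still holding the empty tray over the code reader.

- **Lock:** I gripped it and slid it about 54 mm from where it started. The end stop then pushed back with about 16 N, and the pictures show the keeper clear of the tray's ear.
- **Peel:** I clamped the lug at 40 N and tilted the tray about its far corner. The gripper end rose 25 mm, and I held there for 1 s. The vertical force stayed under 3 N through the peel and the lift.
- **Lift:** I lifted the tray free. The last pictures show the loaded tray still in the holder and the board and bottle where they were. The screwdriver was last seen during the lift; the arm hides it in the final side picture.
- **Presenting:** By arm position, the tray's middle is at about (580, 229.5, 136.5) mm, 100 mm above the reader window, and the tool points straight down. The visible tray corners fall within about one pixel of where a level tray should appear. The only load on the gripper is roughly the tray's own weight.

**Less certain:**
- **Window position:** The top view gave no usable outline of the window, only of the reader's body. The side view gave the window and the two agree within about 5 mm, so the sideways centring could be off by a few millimetres.
- **Holder yaw:** My first estimate of -0.01 rad was probably slightly off, since up to 5 N of side force built up during the slide. I changed it to -0.005 rad before the lug grasp.
- **Far corner during the peel:** I judged that it stayed down from the arm's motion, the low forces and a coarse picture; I did not measure it directly.

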